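Open the code-locked document safe in the study

ROBOT

A 6-joint arm with a two-finger parallel gripper is mounted at the origin on the work surface. World frame = base frame: x ahead of the robot, y to its left, z up, the work surface at z = 0. Lengths are in mm, angles in degrees, forces in N, time in s.
With the tool pointing down it reaches from about 375 to 925 mm from the base axis. Payload 5.7 kg.
Tool frame: the origin (TCP) lies at the centre of the arm's flange, where the gripper is bolted on; the fingertips stand 173 mm ahead of it and the grasp point (between the pads) lies 155 mm ahead of it; z points along the fingers, y is the line along which they close (so a half turn about z gives the same grasp; the last joint's range is limited). The gripper opens to 85 mm and grips with 20 to 120 N. Pads are 22 mm wide; open, the fingers measure 114 mm over their backs; the gripper's body (76 mm by 85 mm) begins 54 mm behind the grasp point. The pads swing forward as they close: fully open they stand 13 mm farther back than shut.
Start: joints at [-78.959, 20.558, 86.54, -0, 72.909, -6.595], TCP at [181.766, -571.792, 404.667] pointing down, gripper open.
Joint ranges: [-170.27, 170.27], [-57.76, 135], [12.27, 136.19], [-55.21, 235.2], [11.17, 155.16], [-170.74, 170.74]. Speed limits (degrees/s): [136.94, 136.94, 180, 180, 180, 180].

INTERFACE

Orientations are given as [roll, pitch, yaw] about the fixed x, y, z axes, in that order (R = Rz(yaw) Ry(pitch) Rx(roll)).
In Python, from station import robot gives the robot as it stands. The module is installed in compiled form; this text tells all that it offers.
- The arm moves only by the tool move_arm, never from a script. Its argument "increments" is a list of rows, each an object of numbers: "grip": the opening, from 0 (shut) to 1 (fully open); "dx", "dy", "dz": the shift along the world's x, y, z in mm; "ax", "ay", "az": the turn, a rotation vector about the world's x, y, z in rad. A call has 1 to 8 rows; each row shifts and turns the commanded pose from where the row before left it; what a row does not reach is not made up. A row lasts 1/10 s, in which the tool goes at most 50 mm and 8.59 degrees, less where a joint would pass 70% of its speed; a pose out of reach is approached as far as the arm can. A call with a gripper value outside its range is refused whole. The fingers move at their own pace and stop on an object; the grip force is fixed at half the most. Time passes only in rows, so rows that do not move let the fingers close. It gives the time, the measured TCP pose, the force, the opening and the grip force at its end, in the units of the state.
- robot.sense(): the state, without advancing time (a new reading comes with each control period).
- robot.snapshot(name): name is "scene" or "top" or "wrist"; returns the picture (400x640x3 uint8, blue, green, red); there is no depth.
- robot.camera_params(name): a dict with "mtx" (3x3 intrinsics, pixels), "world_to_cam" (4x4, takes a point from world to camera coordinates); the wrist camera has in their place "T_tool_cam" (4x4, takes a point from camera to tool coordinates, whose origin is the TCP and whose axes are the flange's). Camera axes: x right, y down, z forward; pixel columns grow to the right and rows downward; lengths in mm; the calibration is good to about 2 mm. A picture is of the moment at which its call begins: read the wrist's pose just before it. camera_params takes no time and is no camera call.
- robot.sign_off(): hands the job in; it is judged then, once.
The state is a dict: "time_s": time; "q": joint angles; "dq": joint speeds; "effort": joint torques, N m; "position": TCP position; "eef_rot": TCP orientation; "contact_force": force on the tool from outside, world axes, zero at the start; "moment": the same for the moment, N m; "grip_width": opening from 0.0 (shut) to 1.0 (fully open); "finger_force": force on a finger pad.
Only numpy, scipy, OpenCV 4.12 (cv2) and the standard library are available. Lean on these libraries where they do the work, as an engineer would, in place of code of your own. Each camera call takes 0.05 s, during which the arm holds its last target. There are 200 camera calls.

TASK

Open the small document safe on the desk. Enter its code on the row of push buttons, one button at a time, each pushed gently but fully down and let out again before the next: fourth, first, fourth, second, counting from the left as you face the sloping front, and do not press the third or fifth. Then push the slide latch fully across to the left, raise the lid until it stands about upright by itself, let go, and leave the other things on the desk as they are.

Things in the scene. Friction and masses are not known exactly. Their poses are not given: they have to be found in the camera images.
- safe: black steel document safe bolted to the desk, 232 mm deep (its x, front to hinge), 270 wide (its y, to the left as you face its front), 100 high. Origin: centre of its underside. In profile: front wall 69 mm high at x=-116 mm; face sloping up at 20 degrees to x=-31; level ledge 100 mm above the desk, x=-31 to +5; flat lid x=+5 to +116, its top 6.5 mm above the ledge
- keypad: dark steel plate, 78 x 222 x 3 mm, fixed on the sloping face, with five push buttons in a row on its middle line. Origin: centre of its underside; z squarely out of the slope (20 degrees from vertical, towards the front), y along the row to the left as you face the safe. The tops of the caps stand 18 to 28 mm above this origin, all five alike, as the lock block behind was shimmed: feel for them
- key1 (a joint): push button 1, the leftmost as you face the safe: plain round aluminium cap 24 mm across, centred at keypad x = 0, y = +80 mm, over a fixed collar 33 mm across whose top is 7 mm above the keypad's origin. 0 = out, 0.008 = fully down (m, straight into the slope). Spring return: yields from 1.5 N, rising evenly to 7 N when down, then a hard stop
- key2 (a joint): push button 2, the second from the left as you face the safe: plain round aluminium cap 24 mm across, centred at keypad x = 0, y = +40 mm, over a fixed collar 33 mm across whose top is 7 mm above the keypad's origin. 0 = out, 0.008 = fully down (m, straight into the slope). Spring return: yields from 1.5 N, rising evenly to 7 N when down, then a hard stop
- key3 (a joint): push button 3, the middle as you face the safe: plain round aluminium cap 24 mm across, centred at keypad x = 0, y = +0 mm, over a fixed collar 33 mm across whose top is 7 mm above the keypad's origin. 0 = out, 0.008 = fully down (m, straight into the slope). Spring return: yields from 1.5 N, rising evenly to 7 N when down, then a hard stop
- key4 (a joint): push button 4, the fourth from the left as you face the safe: plain round aluminium cap 24 mm across, centred at keypad x = 0, y = -40 mm, over a fixed collar 33 mm across whose top is 7 mm above the keypad's origin. 0 = out, 0.008 = fully down (m, straight into the slope). Spring return: yields from 1.5 N, rising evenly to 7 N when down, then a hard stop
- key5 (a joint): push button 5, the rightmost as you face the safe: plain round aluminium cap 24 mm across, centred at keypad x = 0, y = -80 mm, over a fixed collar 33 mm across whose top is 7 mm above the keypad's origin. 0 = out, 0.008 = fully down (m, straight into the slope). Spring return: yields from 1.5 N, rising evenly to 7 N when down, then a hard stop
- latch_thumb (a point): centre of the top of the slide latch's thumb-piece, a steel block 22 x 22 mm that stands on the ledge and reaches 26 mm above it, 15 mm to the right of the middle of the safe at the start. It slides to the left (safe's +y), along the ledge
- latch (a joint): slide latch: 0 = shut (right), 0.030 = fully open (left), in m; moves with 2.5 to 4 N and stays where it is left. Its bolt holds the lid down until it is past about 0.024; at the start it stands within 4 mm of shut
- lid_handle (a point): middle of the round steel bar of the lid's carrying handle: bar 11 mm thick and 110 mm long along the safe's y, on a post 9 mm thick at each end, its axis 35 mm above the lid's top, so that fingers fit round it. With the lid shut it lies at safe x = +36 mm, 141 mm above the desk
- lid_hinge (a point): point on the hinge axis of the lid, at the middle of its rear edge; the axis runs along the safe's y. The handle bar turns about it on an arc of 90 mm radius
- lid (a joint): lid: 0 = shut, pi/2 = upright (rad), stop at 1.75. The hinge is stiff: some 6 to 8 N at the handle lift it, and it stays at any angle where it is let go
- opener: letter opener, 180 mm long, 18 mm wide, 12 mm thick, lying flat in front of the safe; origin: centre of its underside, x along the blade. Leave alone
- weight: brass paperweight, 68 mm across, 63 mm high, standing to the left of the safe; origin: centre of its underside. Leave alone
- hourglass: hourglass with wooden ends, 72 mm across, 150 mm high, standing to the right of the safe; origin: centre of its underside. Leave alone
- mug: white mug, 80 mm across, 92 mm high, to the right of the safe; origin: centre of its underside. Leave alone
- book: hardback book lying flat, 210 x 145 x 34 mm, to the left of the safe; origin: centre of its underside. Leave alone

How it is judged (in metres and radians):
On the way, in this order (a step that is already met when the one before it is completed fails the run):
1. first press of the code: button 4 fully down (within 2 mm of its stop) with all the others out (value of joint key4 above 0.006 m and value of joint each of key1, key2, key3, key5 below 0.002 m), for 0.05 s.
2. second press of the code: button 1 fully down (within 2 mm of its stop) with all the others out (value of joint key1 above 0.006 m and value of joint each of key2, key3, key4, key5 below 0.002 m), for 0.05 s.
3. third press of the code: button 4 fully down (within 2 mm of its stop) with all the others out (all of step 1), for 0.05 s.
4. last press of the code: button 2 fully down (within 2 mm of its stop) with all the others out (value of joint key2 above 0.006 m and value of joint each of key1, key3, key4, key5 below 0.002 m), for 0.05 s.
5. the slide latch is pushed across to the left (at least 26 of its 30 mm) with all buttons out (value of joint latch above 0.026 m and value of joint each of key1, key2, key3, key4, key5 below 0.002 m), for 0.1 s.
At the end, for the whole second after the job is handed in: the lid stands open at least 1.15 rad (66 degrees) and at rest, the slide latch is still open (at least 24 mm) and all five buttons are out (within 2 mm) (value of joint lid above 1.15 rad and velocity of joint lid between -0.05 and 0.05 rad/s and value of joint latch above 0.024 m and value of joint each of key1, key2, key3, key4, key5 below 0.002 m); the robot touches nothing.
It fails at once if button 3 or 5, which are not in the code, is pressed by more than 3 mm (value of joint any of key3, key5 above 0.003 m).
It fails at once if the buttons or their plate are pushed with more than 15 N (contact force between keypad and anything else above 15 N).
It fails at once if another thing on the desk is moved by more than 30 mm or tipped over (distance of any of opener, weight, hourglass, mug, book from where it was at the start of the episode above 0.03 m or angle between any of opener, weight, hourglass, mug, book's own z axis and vertical above 0.4 rad).
It also fails if it takes over 66 s, if anything falls off the work surface, if the arm or the gripper's body presses on something with over 40 N, if the wrist force passes 120 N, or if a joint passes its speed limit or range.

## Working session

There is one attempt and no reset: what is moved stays moved. The work goes in short steps, Python scripts to look and compute and a tool call to move; the robot and the scene stay as the last step left them, time stands still between calls to the robot, and variables do not carry over. Pictures are saved under pics/ and viewed, at most 13 in all, crops included, and the job is handed in when it is done.

Besides the shell and the picture viewer there is one more tool, called as a command line: name --argument value ..., lists and objects as JSON in quotes. move_arm: Moves the arm, as the interface text tells. Its arguments: {"type":"object","properties":{"increments":{"type":"array"}},"required":["increments"]}

```bash
mkdir -p pics; python3 - <<'E'
from station import robot
import cv2
s=robot.sense();print(s['position'],s['eef_rot'],s['contact_force'],s['time_s'])
for n in('scene','top'):
    cv2.imwrite(f'pics/{n}0.png',robot.snapshot(n))
    c=robot.camera_params(n);print(c['mtx'],c['world_to_cam'])
print(robot.camera_params('wrist'))
E
```

```text
[ 181.68903719 -571.43481367  403.88662533] [-1.79898519e+02 -1.14651584e-02  1.76336150e+01] [0.3529981  0.71621775 0.2805111 ] 0.0
[[425.57135278   0.         316.55936353]
 [  0.         425.57135278 206.7659405 ]
 [  0.           0.           1.        ]] [[ 6.12462801e-02  9.98121753e-01 -1.36366855e-03 -7.55071731e+01]
 [ 5.80278582e-01 -3.67183376e-02 -8.13589904e-01 -2.36506372e+02]
 [-8.12111852e-01  4.90380475e-02 -5.81437537e-01  1.73645677e+03]
 [ 0.00000000e+00  0.00000000e+00  0.00000000e+00  1.00000000e+00]]
[[427.94749549   0.         322.2953977 ]
 [  0.         427.94749549 195.12813656]
 [  0.           0.           1.        ]] [[-9.11161721e-03 -9.99958477e-01 -1.52417230e-04  4.74502074e+01]
 [-9.97998392e-01  9.10329570e-03 -6.25806573e-02  5.73596575e+02]
 [ 6.25794462e-02 -4.18098844e-04 -9.98039898e-01  1.01368157e+03]
 [ 0.00000000e+00  0.00000000e+00  0.00000000e+00  1.00000000e+00]]
{'mtx': array([[303.43385055,   0.        , 319.77978277],
       [  0.        , 303.43385055, 198.94322262],
       [  0.        ,   0.        ,   1.        ]]), 'T_tool_cam': array([[ 1.98086346e-04, -9.63314031e-01, -2.68376673e-01,
         6.74486200e+01],
       [ 9.99999863e-01,  6.05384820e-05,  5.20793210e-04,
         3.90152269e-01],
       [-4.85440290e-04, -2.68376739e-01,  9.63313910e-01,
         3.04293504e+01],
       [ 0.00000000e+00,  0.00000000e+00,  0.00000000e+00,
         1.00000000e+00]])}
```

View pics/top0.png

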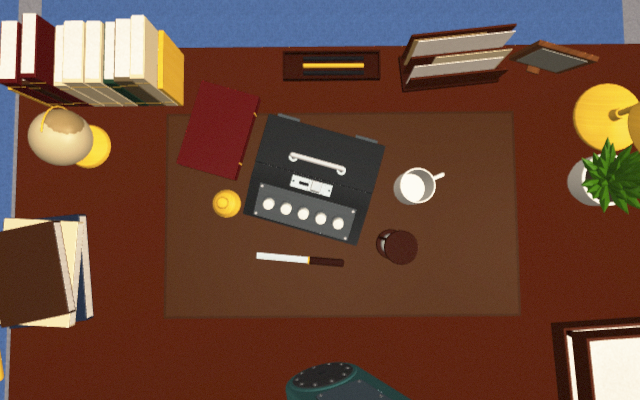

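View pics/scene0.png

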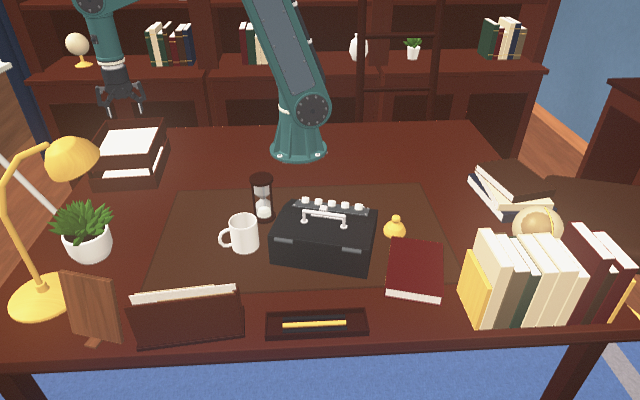

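The top view shows the safe at about (315,180), turned clockwise. Its button row runs from (268,204) to (338,224), with the latch at (312,185) and the handle at (317,163). The scene camera sees it from behind. I'll enlarge both.

```bash
python3 - <<'E'
import cv2
a=cv2.imread('pics/top0.png')[105:255,235:395];cv2.imwrite('pics/tc.png',cv2.resize(a,None,fx=5,fy=4,interpolation=cv2.INTER_CUBIC)[:600])
a=cv2.imread('pics/scene0.png')[180:280,260:390];cv2.imwrite('pics/sc.png',cv2.resize(a,None,fx=6,fy=6,interpolation=cv2.INTER_CUBIC))
E
```

```text
(no output)
```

View pics/tc.png

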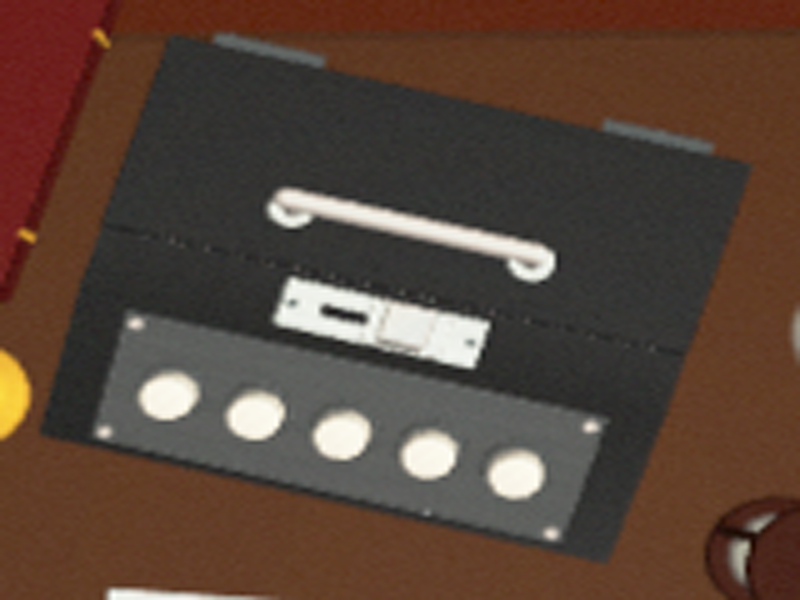

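View pics/sc.png

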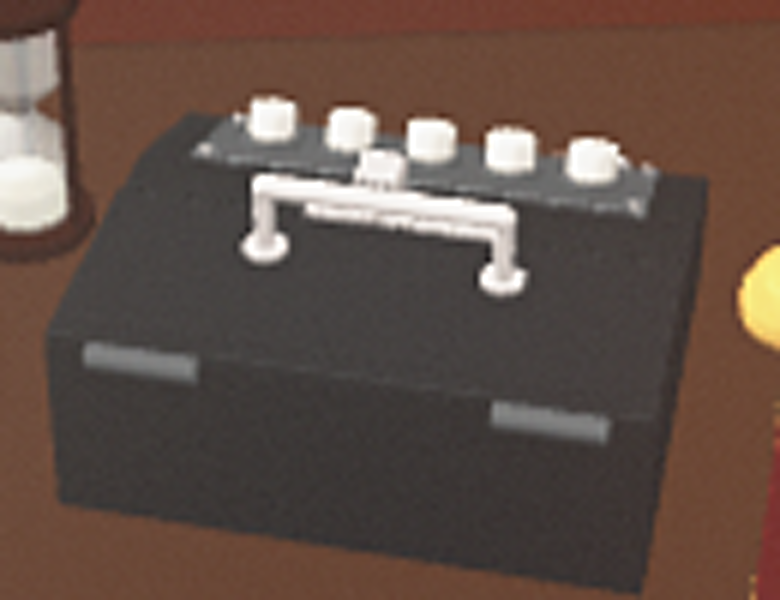

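The crops show five caps, in the top crop at (169,396) to (517,475) and in the scene crop at (273,104), which is key 5, to (593,147), which is key 1. The bar middle is at about (413,224) in the top crop and (386,199) in the scene crop. The thumb top is at (405,326) and (383,156).

```bash
cat > h.py <<'E'
import numpy as np,cv2
from station import robot
def P(n):
    c=robot.camera_params(n);return c['mtx']@c['world_to_cam'][:3]
def full(p,f,o): return (np.array(p,float)+.5)/f-.5+o
E
python3 - <<'E'
from h import *
from scipy.optimize import least_squares
T=full([(169,396),(256,416),(342,436),(430,455),(517,475),(285,198),(540,251),(405,326)],(5,4),(235,105))
S=full([(593,147),(512,137),(433,127),(352,116),(273,104),(510,213),(262,184),(383,156)],6,(260,180))
X=cv2.triangulatePoints(P('top'),P('scene'),T.T,S.T);X=(X[:3]/X[3]).T
print(X.round(1))
d=X[4]-X[0];print('pitch',np.linalg.norm(d)/4,'yaw of safe',np.degrees(np.arctan2(d[0],-d[1])))
d=X[6]-X[5];print('bar',np.linalg.norm(d),np.degrees(np.arctan2(d[0],-d[1])))
# model fit: safe x,y,yaw, cap extra height h
def model(p):
    x,y,a,h,kx=p;c,s=np.cos(a),np.sin(a);t=np.radians(20)
    L=[(-73.5+kx-h*np.sin(t),k,84.5+h*np.cos(t)) for k in(80,40,0,-40,-80)]
    L+=[(36,52,146.0),(36,-52,146.0)]
    L+=[(116,135,106.5),(116,-135,106.5)]
    L=np.array(L);return np.c_[c*L[:,0]-s*L[:,1]+x,s*L[:,0]+c*L[:,1]+y,L[:,2]]
T2=np.r_[T[:7],full([(170,37),(749,163)],(5,4),(235,105))];S2=S[:7]
def pr(M,X):
    q=np.c_[X,np.ones(len(X))]@M.T;return q[:,:2]/q[:,2:]
f=lambda p:np.r_[(pr(P('top'),model(p))-T2).ravel(),(pr(P('scene'),model(p)[:7])-S2).ravel()]
r=least_squares(f,[600,0,-.2,22,0]);print(r.x,np.degrees(r.x[2]));print(r.fun.reshape(-1,2).round(1));print(model(r.x).round(1))
# others
E
```

```text
[[5.510e+02 1.625e+02 1.044e+02]
 [5.396e+02 1.243e+02 1.041e+02]
 [5.283e+02 8.660e+01 1.039e+02]
 [5.174e+02 4.770e+01 1.047e+02]
 [5.061e+02 9.500e+00 1.058e+02]
 [6.543e+02 1.084e+02 1.439e+02]
 [6.249e+02 1.000e-01 1.435e+02]
 [5.867e+02 5.770e+01 1.292e+02]]
pitch 39.886848904330876 yaw of safe -16.35414653001484
bar 112.24181607525476 -15.175376099684712
[ 6.04367758e+02  6.39127075e+01 -2.79780495e-01  2.12913185e+01
  1.77679462e+00] -16.030241563944127
[[-0.6  0.2]
 [-0.6  0. ]
 [-0.3 -0.1]
 [-0.4 -0. ]
 [-0.3 -0.1]
 [ 1.3  0.2]
 [-2.5 -0. ]
 [-0.6 -0.9]
 [ 0.6 -0.3]
 [-0.4 -0.1]
 [-0.5 -0.1]
 [-0.8 -0.1]
 [-0.6  0.1]
 [-0.6  0.4]
 [-2.3 -0.8]
 [ 0.9 -0.9]]
[[550.5 162.6 104.5]
 [539.5 124.2 104.5]
 [528.4  85.7 104.5]
 [517.4  47.3 104.5]
 [506.3   8.8 104.5]
 [653.3 103.9 146. ]
 [624.6   4.  146. ]
 [753.1 161.6 106.5]
 [678.6 -97.9 106.5]]
```

move_arm --increments '[{"dx":30,"dy":38,"az":0.1224,"grip":0},{"dx":30,"dy":38,"az":0.1224,"grip":0},{"dx":30,"dy":38,"az":0.1224,"grip":0},{"dx":30,"dy":38,"az":0.1224,"grip":0},{"dx":30,"dy":38,"az":0.1224,"grip":0},{"dx":30,"dy":38,"az":0.1224,"grip":0},{"dx":30,"dy":38,"az":0.1224,"grip":0},{"dx":30,"dy":38,"az":0.1224,"grip":0}]'

```text
invalid input at $.increments[0]: expected keys grip, dx, dy, dz, ax, ay, az
```

move_arm --increments '[{"dx":4,"dy":42,"ax":-0.0122,"ay":-0.0419,"grip":0},{"dx":4,"dy":42,"ax":-0.0122,"ay":-0.0419,"grip":0},{"dx":4,"dy":42,"ax":-0.0122,"ay":-0.0419,"grip":0},{"dx":4,"dy":42,"ax":-0.0122,"ay":-0.0419,"grip":0},{"dx":4,"dy":42,"ax":-0.0122,"ay":-0.0419,"grip":0},{"dx":4,"dy":42,"ax":-0.0122,"ay":-0.0419,"grip":0},{"dx":4,"dy":42,"ax":-0.0122,"ay":-0.0419,"grip":0},{"dx":4,"dy":40,"ax":-0.0122,"ay":-0.0419,"dz":-30,"grip":0}]'

```text
invalid input at $.increments[0]: expected keys grip, dx, dy, dz, ax, ay, az
```

move_arm --increments '[{"dz":-30,"grip":0},{"dz":-20,"grip":0},{"grip":0},{"grip":0}]'

```text
invalid input at $.increments[0]: expected keys grip, dx, dy, dz, ax, ay, az
```

```bash
python3 - <<'E'
from h import *
from scipy.spatial.transform import Rotation as R
s=robot.sense();print(s['position'],s['eef_rot'],s['contact_force'],s['time_s'],s['q'])
r=R.from_euler('xyz',s['eef_rot'],degrees=True).as_matrix();print(r)
a=np.radians(-16.3);xs=np.array([np.cos(a),np.sin(a),0]);ys=np.array([-np.sin(a),np.cos(a),0]);n=-np.sin(np.radians(20))*xs+np.cos(np.radians(20))*np.array([0,0,1])
W=np.c_[ys,-np.cross(n,ys)*-1,-n]; W[:,1]=np.cross(W[:,2],W[:,0])
print('turn needed',R.from_matrix(W@r.T).as_rotvec(),'n',n)
cap=np.array([517.4,47.4,104.5]);print('tip',s['position']+173*r[:,2],'to TCP above cap 25:',cap+25*n-173*W[:,2]-s['position'])
cv2.imwrite('pics/w1.png',robot.snapshot('wrist'))
E
```

```text
[ 181.69172296 -571.4736297   403.904935  ] [-1.79900168e+02 -1.20022001e-02  1.76343439e+01] [ 0.57542577 -0.4901665   0.15772193] 0.1 [-7.89605981e+01  2.05959122e+01  8.65943819e+01  4.78236257e-04
  7.29102557e+01 -6.59509339e+00]
[[ 9.53009231e-01  3.02941080e-01 -3.28209373e-04]
 [ 3.02941185e-01 -9.53007695e-01  1.72397869e-03]
 [ 2.09477908e-04 -1.74239574e-03 -9.99998460e-01]]
turn needed [-0.25528142 -0.26098816  0.96810806] n [-0.32827274  0.09599367  0.93969262]
tip [ 181.63494274 -571.17538138  230.90520141] to TCP above cap 25: [ 270.71027382  637.88037596 -113.34579609]
```

View pics/w1.png

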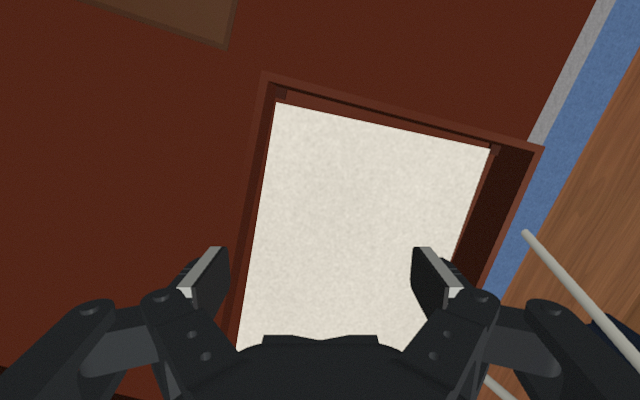

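The arm hasn't moved, because every row must have all seven keys. The wrist view still shows the paper tray at the start pose. I'm sending the moves again with full rows.

move_arm --increments '[{"grip":0,"dx":30,"dy":38,"dz":0,"ax":0,"ay":0,"az":0.1224},{"grip":0,"dx":30,"dy":38,"dz":0,"ax":0,"ay":0,"az":0.1224},{"grip":0,"dx":30,"dy":38,"dz":0,"ax":0,"ay":0,"az":0.1224},{"grip":0,"dx":30,"dy":38,"dz":0,"ax":0,"ay":0,"az":0.1224},{"grip":0,"dx":30,"dy":38,"dz":0,"ax":0,"ay":0,"az":0.1224},{"grip":0,"dx":30,"dy":38,"dz":0,"ax":0,"ay":0,"az":0.1224},{"grip":0,"dx":30,"dy":38,"dz":0,"ax":0,"ay":0,"az":0.1224},{"grip":0,"dx":30,"dy":38,"dz":0,"ax":0,"ay":0,"az":0.1224}]'

```text
time_s: 0.95
position: [422.5, -266.0, 404.6]
eef_rot: [-180.0, -0.0, 74.0]
contact_force: [0.6, -0.2, 1.0]
grip_width: 0.0
finger_force: 0.0
```

move_arm --increments '[{"grip":0,"dx":4,"dy":42,"dz":0,"ax":-0.0122,"ay":-0.0419,"az":0},{"grip":0,"dx":4,"dy":42,"dz":0,"ax":-0.0122,"ay":-0.0419,"az":0},{"grip":0,"dx":4,"dy":42,"dz":0,"ax":-0.0122,"ay":-0.0419,"az":0},{"grip":0,"dx":4,"dy":42,"dz":0,"ax":-0.0122,"ay":-0.0419,"az":0},{"grip":0,"dx":4,"dy":42,"dz":0,"ax":-0.0122,"ay":-0.0419,"az":0},{"grip":0,"dx":4,"dy":42,"dz":0,"ax":-0.0122,"ay":-0.0419,"az":0},{"grip":0,"dx":4,"dy":42,"dz":0,"ax":-0.0122,"ay":-0.0419,"az":0},{"grip":0,"dx":3,"dy":40,"dz":-30,"ax":-0.0122,"ay":-0.0419,"az":0}]'

```text
time_s: 1.75
position: [454.7, 68.0, 378.0]
eef_rot: [159.4, -0.2, 73.8]
contact_force: [2.2, -1.3, -0.3]
grip_width: 0.003
finger_force: 0.0
```

move_arm --increments '[{"grip":0,"dx":0,"dy":0,"dz":-30,"ax":0,"ay":0,"az":0},{"grip":0,"dx":0,"dy":0,"dz":-30,"ax":0,"ay":0,"az":0},{"grip":0,"dx":0,"dy":0,"dz":0,"ax":0,"ay":0,"az":0},{"grip":0,"dx":0,"dy":0,"dz":0,"ax":0,"ay":0,"az":0}]'

```text
time_s: 2.15
position: [452.7, 66.1, 314.7]
eef_rot: [160.1, 0.0, 73.7]
contact_force: [0.7, -0.5, 0.3]
grip_width: -0.002
finger_force: 0.0
```

```bash
cat >> h.py <<'E'
from scipy.spatial.transform import Rotation as R
a=np.radians(-16.3);xs=np.array([np.cos(a),np.sin(a),0]);ys=np.array([-np.sin(a),np.cos(a),0]);t=np.radians(20)
n=-np.sin(t)*xs+np.cos(t)*np.array([0,0,1])
W=np.c_[ys,np.cross(-n,ys),-n]
V=np.c_[ys,np.cross([0,0,-1.],ys),[0,0,-1.]]
np.set_printoptions(precision=3,suppress=True)
def st(D=W):
    s=robot.sense();r=R.from_euler('xyz',s['eef_rot'],degrees=True).as_matrix();p=np.array(s['position'])
    print('t',s['time_s'],'p',p,'F',np.array(s['contact_force']),'F.n',np.dot(s['contact_force'],n),'tip',p+173*r[:,2],'turn',R.from_matrix(D@r.T).as_rotvec(),'grip',s['grip_width']);return p,r
E
python3 - <<'E'
from h import *
p,r=st()
cap=np.array([517.4,47.4,104.5]);print('to TCP above cap 25:',cap+25*n-173*W[:,2]-p)
cv2.imwrite('pics/w2.png',robot.snapshot('wrist'))
E
```

```text
t 2.15 p [452.707  66.07  314.672] F [ 0.675 -0.477  0.285] F.n 0.0006594055718374126 tip [509.256  49.505 152.016] turn [-0.    -0.002 -0.001] grip -0.0015793521082148644
to TCP above cap 25: [ -0.305   0.337 -24.113]
```

View pics/w2.png

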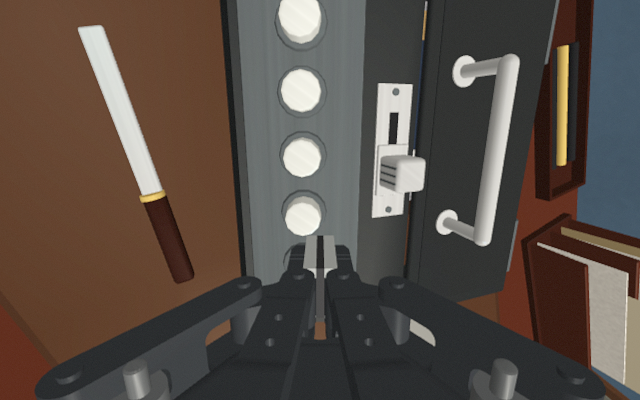

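The wrist view shows the caps at (300,18), (302,90), (303,157) and (303,215), the thumb top at about (409,175), and the bar from (508,60) to (482,243). I'll check these against the model.

```bash
cat >> h.py <<'E'
def wp():
    c=robot.camera_params('wrist');p,r=st();T=np.eye(4);T[:3,:3]=r;T[:3,3]=p
    return c['mtx']@np.linalg.inv(T@c['T_tool_cam'])[:3]
def pr(M,X):
    q=np.c_[X,np.ones(len(X))]@M.T;return q[:,:2]/q[:,2:]
E
python3 - <<'E'
from h import *
M=wp();c3=np.array([528.4,85.9,104.5])
X=[c3+ys*k for k in(80,40,0,-40,-80)]+[(654.3,108.4,143.9),(624.9,.1,143.5),(586.7,57.7,126)]
print(pr(M,X))
print(pr(M,[c3+ys*k+2*n for k in(80,40,0,-40)]))
# triangulate thumb from top + wrist
for a,b in(((405,326),(404,162)),):pass
A=full([(256,416),(342,436),(430,455),(405,326),(285,198),(540,251)],(5,4),(235,105));B=np.array([(302,90),(303,157),(303,215),(409,175),(508,60),(482,243)],float)
Y=cv2.triangulatePoints(P('top'),M,A.T,B.T);print((Y[:3]/Y[3]).T)
E
```

```text
t 2.2 p [453.372  65.933 315.613] F [1.067 0.155 0.143] F.n -0.2011059555866811 tip [510.335  49.372 153.102] turn [-0.     0.001 -0.   ] grip 0.001163138622817116
[[301.9    16.237]
 [302.923  91.971]
 [303.831 159.206]
 [304.643 219.297]
 [305.373 273.326]
 [509.271  61.819]
 [483.719 238.735]
 [408.769 175.487]]
[[301.697  15.107]
 [302.743  91.726]
 [303.671 159.661]
 [304.499 220.307]]
[[539.904 124.05  101.062]
 [528.657  85.685  99.799]
 [517.864  46.674  95.49 ]
 [587.192  56.876 124.877]
 [654.488 107.824 143.01 ]
 [624.406  -1.917 143.117]]
```

move_arm --increments '[{"grip":0,"dx":0,"dy":0,"dz":-24,"ax":0,"ay":0,"az":0},{"grip":0,"dx":2.95,"dy":-0.86,"dz":-8.46,"ax":0,"ay":0,"az":0},{"grip":0,"dx":2.62,"dy":-0.77,"dz":-7.52,"ax":0,"ay":0,"az":0},{"grip":0,"dx":0,"dy":0,"dz":0,"ax":0,"ay":0,"az":0},{"grip":0,"dx":0,"dy":0,"dz":0,"ax":0,"ay":0,"az":0}]'

```text
time_s: 2.7
position: [458.8, 64.3, 275.3]
eef_rot: [160.0, -0.0, 73.7]
contact_force: [-0.7, -0.0, -0.3]
grip_width: 0.002
finger_force: 0.0
```

move_arm --increments '[{"grip":0,"dx":0.33,"dy":-0.1,"dz":-0.94,"ax":0,"ay":0,"az":0},{"grip":0,"dx":0.33,"dy":-0.1,"dz":-0.94,"ax":0,"ay":0,"az":0},{"grip":0,"dx":0.33,"dy":-0.1,"dz":-0.94,"ax":0,"ay":0,"az":0},{"grip":0,"dx":0.33,"dy":-0.1,"dz":-0.94,"ax":0,"ay":0,"az":0},{"grip":0,"dx":0,"dy":0,"dz":0,"ax":0,"ay":0,"az":0}]'

```text
time_s: 3.2
position: [459.6, 64.1, 270.9]
eef_rot: [160.0, -0.0, 73.7]
contact_force: [-0.0, -0.2, 0.6]
grip_width: 0.001
finger_force: 0.0
```

```bash
python3 - <<'E'
from h import *
p,r=st();print(((p+173*r[:,2])-[517.4,47.4,104.5])@n)
E
```

```text
t 3.2 p [459.629  64.129 270.911] F [-0.015 -0.224  0.552] F.n 0.5018431713795556 tip [516.412  47.595 108.334] turn [-0.    -0.    -0.001] grip 0.0005836269395093415
3.94586327651568
```

move_arm --increments '[{"grip":0,"dx":0.33,"dy":-0.1,"dz":-0.94,"ax":0,"ay":0,"az":0},{"grip":0,"dx":0.33,"dy":-0.1,"dz":-0.94,"ax":0,"ay":0,"az":0},{"grip":0,"dx":0.33,"dy":-0.1,"dz":-0.94,"ax":0,"ay":0,"az":0},{"grip":0,"dx":0.33,"dy":-0.1,"dz":-0.94,"ax":0,"ay":0,"az":0},{"grip":0,"dx":0,"dy":0,"dz":0,"ax":0,"ay":0,"az":0}]'

```text
time_s: 3.7
position: [461.0, 63.7, 267.2]
eef_rot: [160.0, -0.0, 73.7]
contact_force: [-2.2, 1.6, 2.0]
grip_width: 0.0
finger_force: 1.4
```

move_arm --increments '[{"grip":0,"dx":0.33,"dy":-0.1,"dz":-0.94,"ax":0,"ay":0,"az":0},{"grip":0,"dx":0.33,"dy":-0.1,"dz":-0.94,"ax":0,"ay":0,"az":0},{"grip":0,"dx":0,"dy":0,"dz":0,"ax":0,"ay":0,"az":0}]'

```text
time_s: 4.0
position: [461.7, 63.5, 265.3]
eef_rot: [160.0, -0.0, 73.7]
contact_force: [-1.6, 0.4, 4.2]
grip_width: -0.002
finger_force: 2.1
```

move_arm --increments '[{"grip":0,"dx":0.33,"dy":-0.1,"dz":-0.94,"ax":0,"ay":0,"az":0},{"grip":0,"dx":0.33,"dy":-0.1,"dz":-0.94,"ax":0,"ay":0,"az":0},{"grip":0,"dx":0,"dy":0,"dz":0,"ax":0,"ay":0,"az":0}]'

```text
time_s: 4.3
position: [462.3, 63.3, 263.4]
eef_rot: [160.0, -0.0, 73.7]
contact_force: [-2.3, 1.5, 4.0]
grip_width: -0.003
finger_force: 2.8
```

move_arm --increments '[{"grip":0,"dx":0.33,"dy":-0.1,"dz":-0.94,"ax":0,"ay":0,"az":0},{"grip":0,"dx":0,"dy":0,"dz":0,"ax":0,"ay":0,"az":0}]'

```text
time_s: 4.5
position: [462.6, 63.2, 262.5]
eef_rot: [160.0, -0.0, 73.7]
contact_force: [-2.5, 1.6, 6.2]
grip_width: 0.0
finger_force: 3.1
```

move_arm --increments '[{"grip":0,"dx":0.16,"dy":-0.05,"dz":-0.47,"ax":0,"ay":0,"az":0},{"grip":0,"dx":0,"dy":0,"dz":0,"ax":0,"ay":0,"az":0}]'

```text
time_s: 4.7
position: [462.8, 63.2, 262.1]
eef_rot: [160.0, -0.0, 73.7]
contact_force: [-2.8, 2.1, 5.6]
grip_width: -0.005
finger_force: 3.3
```

move_arm --increments '[{"grip":0,"dx":0.16,"dy":-0.05,"dz":-0.47,"ax":0,"ay":0,"az":0},{"grip":0,"dx":0,"dy":0,"dz":0,"ax":0,"ay":0,"az":0}]'

```text
time_s: 4.9
position: [462.9, 63.2, 261.7]
eef_rot: [160.0, -0.0, 73.7]
contact_force: [-3.6, 2.2, 7.4]
grip_width: -0.001
finger_force: 3.9
```

move_arm --increments '[{"grip":0,"dx":-3.28,"dy":0.96,"dz":9.4,"ax":0,"ay":0,"az":0},{"grip":0,"dx":-3.28,"dy":0.96,"dz":9.4,"ax":0,"ay":0,"az":0},{"grip":0,"dx":-3.28,"dy":0.96,"dz":9.4,"ax":0,"ay":0,"az":0},{"grip":0,"dx":0,"dy":0,"dz":0,"ax":0,"ay":0,"az":0},{"grip":0,"dx":11.23,"dy":38.4,"dz":0,"ax":0,"ay":0,"az":0},{"grip":0,"dx":11.23,"dy":38.4,"dz":0,"ax":0,"ay":0,"az":0},{"grip":0,"dx":11.23,"dy":38.4,"dz":0,"ax":0,"ay":0,"az":0},{"grip":0,"dx":0,"dy":0,"dz":0,"ax":0,"ay":0,"az":0}]'

```text
time_s: 5.7
position: [488.9, 185.0, 290.6]
eef_rot: [159.8, -0.2, 74.0]
contact_force: [-0.5, 0.4, 0.5]
grip_width: -0.001
finger_force: 0.0
```

move_arm --increments '[{"grip":0,"dx":0,"dy":0,"dz":0,"ax":0,"ay":0,"az":0},{"grip":0,"dx":2.63,"dy":-0.77,"dz":-7.52,"ax":0,"ay":0,"az":0},{"grip":0,"dx":2.63,"dy":-0.77,"dz":-7.52,"ax":0,"ay":0,"az":0},{"grip":0,"dx":0.66,"dy":-0.19,"dz":-1.88,"ax":0,"ay":0,"az":0},{"grip":0,"dx":0.66,"dy":-0.19,"dz":-1.88,"ax":0,"ay":0,"az":0},{"grip":0,"dx":0.66,"dy":-0.19,"dz":-1.88,"ax":0,"ay":0,"az":0},{"grip":0,"dx":0.66,"dy":-0.19,"dz":-1.88,"ax":0,"ay":0,"az":0},{"grip":0,"dx":0,"dy":0,"dz":0,"ax":0,"ay":0,"az":0}]'

```text
time_s: 6.5
position: [494.6, 178.6, 267.2]
eef_rot: [160.0, 0.0, 73.7]
contact_force: [-1.5, -1.7, 2.8]
grip_width: -0.002
finger_force: 1.5
```

move_arm --increments '[{"grip":0,"dx":0.49,"dy":-0.14,"dz":-1.41,"ax":0,"ay":0,"az":0},{"grip":0,"dx":0.49,"dy":-0.14,"dz":-1.41,"ax":0,"ay":0,"az":0},{"grip":0,"dx":0.49,"dy":-0.14,"dz":-1.41,"ax":0,"ay":0,"az":0},{"grip":0,"dx":0.16,"dy":-0.05,"dz":-0.47,"ax":0,"ay":0,"az":0},{"grip":0,"dx":0,"dy":0,"dz":0,"ax":0,"ay":0,"az":0}]'

```text
time_s: 7.0
position: [496.2, 178.3, 262.6]
eef_rot: [160.0, 0.0, 73.7]
contact_force: [-3.7, -3.7, 6.2]
grip_width: 0.004
finger_force: 3.1
```

move_arm --increments '[{"grip":0,"dx":0.16,"dy":-0.05,"dz":-0.47,"ax":0,"ay":0,"az":0},{"grip":0,"dx":0,"dy":0,"dz":0,"ax":0,"ay":0,"az":0}]'

```text
time_s: 7.2
position: [496.3, 178.2, 262.2]
eef_rot: [160.0, 0.0, 73.7]
contact_force: [-4.1, -3.4, 6.1]
grip_width: 0.001
finger_force: 3.3
```

move_arm --increments '[{"grip":0,"dx":-3.28,"dy":0.96,"dz":9.4,"ax":0,"ay":0,"az":0},{"grip":0,"dx":-3.28,"dy":0.96,"dz":9.4,"ax":0,"ay":0,"az":0},{"grip":0,"dx":-3.28,"dy":0.96,"dz":9.4,"ax":0,"ay":0,"az":0},{"grip":0,"dx":0,"dy":0,"dz":0,"ax":0,"ay":0,"az":0},{"grip":0,"dx":-11.23,"dy":-38.4,"dz":0,"ax":0,"ay":0,"az":0},{"grip":0,"dx":-11.23,"dy":-38.4,"dz":0,"ax":0,"ay":0,"az":0},{"grip":0,"dx":-11.23,"dy":-38.4,"dz":0,"ax":0,"ay":0,"az":0},{"grip":0,"dx":0,"dy":0,"dz":0,"ax":0,"ay":0,"az":0}]'

```text
time_s: 8.0
position: [450.9, 63.1, 289.8]
eef_rot: [160.1, 0.1, 73.5]
contact_force: [-1.1, 0.4, 0.2]
grip_width: -0.002
finger_force: 0.0
```

move_arm --increments '[{"grip":0,"dx":0,"dy":0,"dz":0,"ax":0,"ay":0,"az":0},{"grip":0,"dx":2.63,"dy":-0.77,"dz":-7.52,"ax":0,"ay":0,"az":0},{"grip":0,"dx":2.63,"dy":-0.77,"dz":-7.52,"ax":0,"ay":0,"az":0},{"grip":0,"dx":0.66,"dy":-0.19,"dz":-1.88,"ax":0,"ay":0,"az":0},{"grip":0,"dx":0.66,"dy":-0.19,"dz":-1.88,"ax":0,"ay":0,"az":0},{"grip":0,"dx":0.66,"dy":-0.19,"dz":-1.88,"ax":0,"ay":0,"az":0},{"grip":0,"dx":0.66,"dy":-0.19,"dz":-1.88,"ax":0,"ay":0,"az":0},{"grip":0,"dx":0,"dy":0,"dz":0,"ax":0,"ay":0,"az":0}]'

```text
time_s: 8.8
position: [460.8, 64.0, 267.6]
eef_rot: [160.0, -0.0, 73.8]
contact_force: [-1.0, 2.6, 2.3]
grip_width: -0.001
finger_force: 1.3
```

move_arm --increments '[{"grip":0,"dx":0.49,"dy":-0.14,"dz":-1.41,"ax":0,"ay":0,"az":0},{"grip":0,"dx":0.49,"dy":-0.14,"dz":-1.41,"ax":0,"ay":0,"az":0},{"grip":0,"dx":0.49,"dy":-0.14,"dz":-1.41,"ax":0,"ay":0,"az":0},{"grip":0,"dx":0.33,"dy":-0.1,"dz":-0.94,"ax":0,"ay":0,"az":0},{"grip":0,"dx":0,"dy":0,"dz":0,"ax":0,"ay":0,"az":0}]'

```text
time_s: 9.3
position: [462.6, 63.3, 262.5]
eef_rot: [160.0, -0.0, 73.7]
contact_force: [-3.5, 3.8, 5.0]
grip_width: -0.0
finger_force: 3.1
```

move_arm --increments '[{"grip":0,"dx":0.16,"dy":-0.05,"dz":-0.47,"ax":0,"ay":0,"az":0},{"grip":0,"dx":0,"dy":0,"dz":0,"ax":0,"ay":0,"az":0}]'

```text
time_s: 9.5
position: [462.8, 63.3, 262.1]
eef_rot: [160.0, -0.0, 73.7]
contact_force: [-3.7, 4.7, 5.7]
grip_width: 0.003
finger_force: 3.3
```

move_arm --increments '[{"grip":0,"dx":-3.28,"dy":0.96,"dz":9.4,"ax":0,"ay":0,"az":0},{"grip":0,"dx":-3.28,"dy":0.96,"dz":9.4,"ax":0,"ay":0,"az":0},{"grip":0,"dx":-3.28,"dy":0.96,"dz":9.4,"ax":0,"ay":0,"az":0},{"grip":0,"dx":0,"dy":0,"dz":0,"ax":0,"ay":0,"az":0},{"grip":0,"dx":11.23,"dy":38.4,"dz":0,"ax":0,"ay":0,"az":0},{"grip":0,"dx":11.23,"dy":38.4,"dz":0,"ax":0,"ay":0,"az":0},{"grip":0,"dx":0,"dy":0,"dz":0,"ax":0,"ay":0,"az":0},{"grip":0,"dx":0,"dy":0,"dz":0,"ax":0,"ay":0,"az":0}]'

```text
time_s: 10.3
position: [475.4, 143.5, 290.2]
eef_rot: [160.0, 0.0, 73.9]
contact_force: [-0.9, 0.6, 0.6]
grip_width: -0.001
finger_force: 0.0
```

move_arm --increments '[{"grip":0,"dx":2.63,"dy":-0.77,"dz":-7.52,"ax":0,"ay":0,"az":0},{"grip":0,"dx":2.63,"dy":-0.77,"dz":-7.52,"ax":0,"ay":0,"az":0},{"grip":0,"dx":0.66,"dy":-0.19,"dz":-1.88,"ax":0,"ay":0,"az":0},{"grip":0,"dx":0.66,"dy":-0.19,"dz":-1.88,"ax":0,"ay":0,"az":0},{"grip":0,"dx":0.66,"dy":-0.19,"dz":-1.88,"ax":0,"ay":0,"az":0},{"grip":0,"dx":0.66,"dy":-0.19,"dz":-1.88,"ax":0,"ay":0,"az":0},{"grip":0,"dx":0,"dy":0,"dz":0,"ax":0,"ay":0,"az":0}]'

```text
time_s: 11.0
position: [483.2, 140.3, 267.6]
eef_rot: [160.0, 0.0, 73.7]
contact_force: [-1.1, -2.5, 1.8]
grip_width: 0.0
finger_force: 1.3
```

move_arm --increments '[{"grip":0,"dx":0.49,"dy":-0.14,"dz":-1.41,"ax":0,"ay":0,"az":0},{"grip":0,"dx":0.49,"dy":-0.14,"dz":-1.41,"ax":0,"ay":0,"az":0},{"grip":0,"dx":0.49,"dy":-0.14,"dz":-1.41,"ax":0,"ay":0,"az":0},{"grip":0,"dx":0.33,"dy":-0.1,"dz":-0.94,"ax":0,"ay":0,"az":0},{"grip":0,"dx":0,"dy":0,"dz":0,"ax":0,"ay":0,"az":0}]'

```text
time_s: 11.5
position: [485.1, 139.9, 262.6]
eef_rot: [160.0, 0.0, 73.7]
contact_force: [-3.2, -4.0, 5.5]
grip_width: 0.0
finger_force: 3.1
```

move_arm --increments '[{"grip":0,"dx":0.16,"dy":-0.05,"dz":-0.47,"ax":0,"ay":0,"az":0},{"grip":0,"dx":0,"dy":0,"dz":0,"ax":0,"ay":0,"az":0}]'

```text
time_s: 11.7
position: [485.2, 139.9, 262.2]
eef_rot: [160.0, 0.0, 73.7]
contact_force: [-4.1, -2.7, 5.3]
grip_width: -0.001
finger_force: 3.3
```

move_arm --increments '[{"grip":0,"dx":-3.28,"dy":0.96,"dz":9.4,"ax":0,"ay":0,"az":0},{"grip":0,"dx":-3.28,"dy":0.96,"dz":9.4,"ax":0,"ay":0,"az":0},{"grip":0,"dx":-3.28,"dy":0.96,"dz":9.4,"ax":0,"ay":0,"az":0},{"grip":0,"dx":0,"dy":0,"dz":30,"ax":0,"ay":0,"az":0},{"grip":0,"dx":25,"dy":-29,"dz":30,"ax":0.0244,"ay":0.0838,"az":0},{"grip":0,"dx":25,"dy":-29,"dz":0,"ax":0.0244,"ay":0.0838,"az":0},{"grip":0,"dx":25,"dy":-29,"dz":0,"ax":0.0244,"ay":0.0838,"az":0},{"grip":0,"dx":25,"dy":-28,"dz":0,"ax":0.0244,"ay":0.0838,"az":0}]'

```text
time_s: 12.5
position: [576.2, 27.1, 352.1]
eef_rot: [-179.9, -0.1, 73.8]
contact_force: [0.6, 1.0, 0.2]
grip_width: -0.0
finger_force: 0.0
```

move_arm --increments '[{"grip":0,"dx":0,"dy":0,"dz":0,"ax":0,"ay":0,"az":0},{"grip":0,"dx":0,"dy":0,"dz":0,"ax":0,"ay":0,"az":0}]'

```text
time_s: 12.7
position: [575.9, 27.4, 350.5]
eef_rot: [180.0, -0.0, 73.7]
contact_force: [-0.6, 1.2, -0.6]
grip_width: 0.002
finger_force: 0.0
```

```bash
python3 - <<'E'
from h import *
p,r=st(V)
M=wp();print('thumb px',pr(M,[(587,57.5,126)]))
cv2.imwrite('pics/w3.png',robot.snapshot('wrist'))
E
```

```text
t 12.7 p [575.884  27.426 350.469] F [-0.597  1.163 -0.565] F.n -0.2236848459558226 tip [576.014  27.506 177.47 ] turn [-0.     0.001  0.001] grip 0.0019265493527112119
t 12.7 p [575.884  27.426 350.469] F [-0.597  1.163 -0.565] F.n -0.2236848459558226 tip [576.014  27.506 177.47 ] turn [-0.099 -0.334  0.001] grip 0.0019265493527112119
thumb px [[323.135 171.184]]
```

View pics/w3.png

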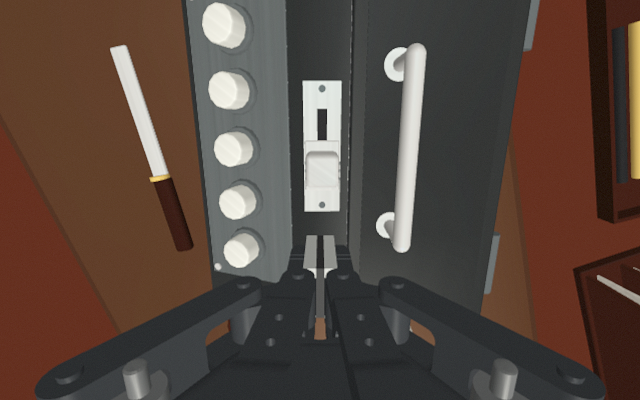

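The thumb is at (322,168) as predicted. The fingers will come down to its right and push left.

move_arm --increments '[{"grip":0,"dx":0,"dy":0,"dz":-25,"ax":0,"ay":0,"az":0},{"grip":0,"dx":0,"dy":0,"dz":-25,"ax":0,"ay":0,"az":0},{"grip":0,"dx":0,"dy":0,"dz":-13,"ax":0,"ay":0,"az":0},{"grip":0,"dx":0,"dy":0,"dz":0,"ax":0,"ay":0,"az":0}]'

```text
time_s: 13.15
position: [573.6, 29.0, 285.7]
eef_rot: [-179.8, 0.0, 73.8]
contact_force: [0.5, -0.3, -0.3]
grip_width: 0.0
finger_force: 0.0
```

move_arm --increments '[{"grip":0,"dx":1.12,"dy":3.84,"dz":0,"ax":0,"ay":0,"az":0},{"grip":0,"dx":1.12,"dy":3.84,"dz":0,"ax":0,"ay":0,"az":0},{"grip":0,"dx":1.12,"dy":3.84,"dz":0,"ax":0,"ay":0,"az":0},{"grip":0,"dx":1.12,"dy":3.84,"dz":0,"ax":0,"ay":0,"az":0},{"grip":0,"dx":0,"dy":0,"dz":0,"ax":0,"ay":0,"az":0}]'

```text
time_s: 13.65
position: [580.4, 43.7, 287.9]
eef_rot: [179.9, -0.0, 73.8]
contact_force: [-0.1, 0.6, 1.0]
grip_width: -0.002
finger_force: 0.0
```

move_arm --increments '[{"grip":0,"dx":1.12,"dy":3.84,"dz":0,"ax":0,"ay":0,"az":0},{"grip":0,"dx":1.12,"dy":3.84,"dz":0,"ax":0,"ay":0,"az":0},{"grip":0,"dx":1.12,"dy":3.84,"dz":0,"ax":0,"ay":0,"az":0},{"grip":0,"dx":1.12,"dy":3.84,"dz":0,"ax":0,"ay":0,"az":0},{"grip":0,"dx":0,"dy":0,"dz":0,"ax":0,"ay":0,"az":0}]'

```text
time_s: 14.15
position: [584.6, 59.2, 287.2]
eef_rot: [-180.0, -0.0, 73.8]
contact_force: [0.1, 0.1, 0.2]
grip_width: -0.002
finger_force: 0.0
```

```bash
python3 - <<'E'
from h import *
p,r=st(V)
M=wp();print('thumb start, +20 px',pr(M,[(587,57.5,126),np.array((587,57.5,126))+20*ys]))
a=robot.snapshot('wrist')[100:300,200:440]
b=robot.snapshot('top')[140:220,270:370]
a=cv2.resize(a,(480,400));b=cv2.resize(b,(480,384),interpolation=cv2.INTER_CUBIC);c=np.zeros((400,800,3),np.uint8)
c[:,:400]=a[:,40:440];c[:384,400:]=b[:,40:440]
cv2.imwrite('pics/w4.png',c)
E
```

```text
t 14.15 p [584.588  59.22  287.197] F [0.094 0.057 0.196] F.n 0.15918848733394686 tip [584.601  59.327 114.197] turn [-0.001  0.    -0.001] grip -0.0015252167847816052
t 14.15 p [584.588  59.22  287.197] F [0.094 0.057 0.196] F.n 0.15918848733394686 tip [584.601  59.327 114.197] turn [-0.098 -0.335 -0.001] grip -0.0015252167847816052
thumb start, +20 px [[325.861 263.553]
 [326.145 223.968]]
```

View pics/w4.png

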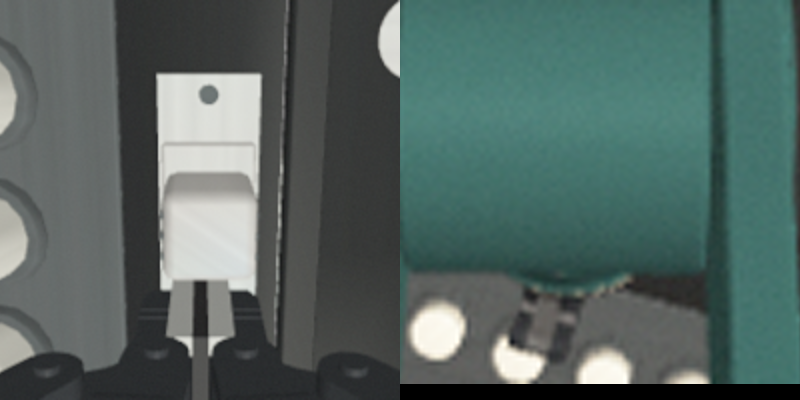

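The wrist crop shows the thumb at (210,228), so it has slid about 25 mm, with the slot now covered. I'll push on to the stop.

move_arm --increments '[{"grip":0,"dx":0.56,"dy":1.92,"dz":0,"ax":0,"ay":0,"az":0},{"grip":0,"dx":0.56,"dy":1.92,"dz":0,"ax":0,"ay":0,"az":0}]'

```text
time_s: 14.45
position: [585.2, 62.3, 286.9]
eef_rot: [-179.9, 0.0, 73.7]
contact_force: [-0.7, -2.3, 0.2]
grip_width: 0.0
finger_force: 1.3
```

move_arm --increments '[{"grip":0,"dx":0.56,"dy":1.92,"dz":0,"ax":0,"ay":0,"az":0}]'

```text
time_s: 14.55
position: [585.6, 63.9, 287.0]
eef_rot: [-179.9, 0.1, 73.8]
contact_force: [-3.4, -10.2, 0.9]
grip_width: -0.001
finger_force: 5.6
```

move_arm --increments '[{"grip":0,"dx":0.56,"dy":1.92,"dz":0,"ax":0,"ay":0,"az":0}]'

```text
time_s: 14.65
position: [585.9, 64.7, 287.0]
eef_rot: [-179.9, 0.3, 73.8]
contact_force: [-4.4, -16.3, 3.9]
grip_width: 0.001
finger_force: 8.6
```

Force jumped to 17 N with the thumb stopped, so the latch is at its end. Now I back off, rise and go above the bar with the fingers part open.

move_arm --increments '[{"grip":0,"dx":-1.7,"dy":-5.8,"dz":0,"ax":0,"ay":0,"az":0},{"grip":0,"dx":-1.7,"dy":-5.8,"dz":0,"ax":0,"ay":0,"az":0},{"grip":0,"dx":0,"dy":0,"dz":27,"ax":0,"ay":0,"az":0},{"grip":0.4,"dx":0,"dy":0,"dz":27,"ax":0,"ay":0,"az":0},{"grip":0.4,"dx":26,"dy":-4,"dz":0,"ax":0,"ay":0,"az":0},{"grip":0.4,"dx":26,"dy":-4,"dz":0,"ax":0,"ay":0,"az":0},{"grip":0.4,"dx":0,"dy":0,"dz":0,"ax":0,"ay":0,"az":0},{"grip":0.4,"dx":0,"dy":0,"dz":0,"ax":0,"ay":0,"az":0}]'

```text
time_s: 15.45
position: [635.2, 46.6, 340.9]
eef_rot: [-180.0, -0.0, 73.7]
contact_force: [-0.5, -0.2, 0.0]
grip_width: 0.395
finger_force: 0.0
```

```bash
python3 - <<'E'
from h import *
p,r=st(V)
M=wp();A=np.array([604.4,63.9,0]);print('thumb if 15,bar ends',pr(M,[A-14*xs+15*ys+[0,0,126],A+36*xs+52*ys+[0,0,146],A+36*xs-52*ys+[0,0,146]]))
cv2.imwrite('pics/w5.png',robot.snapshot('wrist'))
E
```

```text
t 15.45 p [635.236  46.646 340.918] F [-0.53  -0.153  0.028] F.n 0.18593134849877668 tip [635.117  46.766 167.918] turn [-0.001 -0.001 -0.   ] grip 0.3950453796645024
t 15.45 p [635.236  46.646 340.918] F [-0.53  -0.153  0.028] F.n 0.18593134849877668 tip [635.117  46.766 167.918] turn [-0.099 -0.336 -0.   ] grip 0.3950453796645024
thumb if 15,bar ends [[242.764 188.162]
 [323.27  129.009]
 [322.668 300.772]]
```

View pics/w5.png

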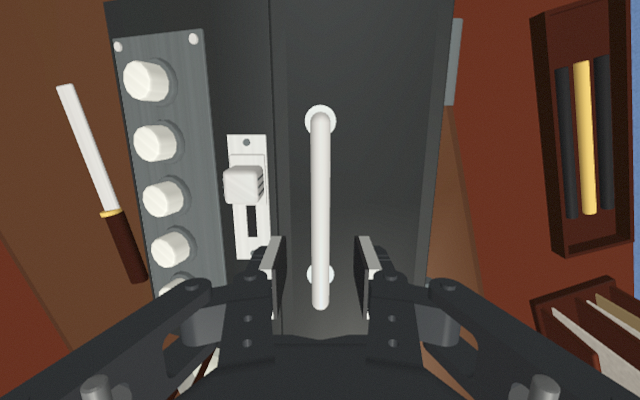

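The thumb at (243,184) sits at the fully open place, with the slot free to its right. The bar, at column 320, is centred between the pads (272 to 366). Next: descend and grip.

move_arm --increments '[{"grip":0.4,"dx":0,"dy":0,"dz":-15,"ax":0,"ay":0,"az":0},{"grip":0.4,"dx":0,"dy":0,"dz":-15,"ax":0,"ay":0,"az":0},{"grip":0.4,"dx":0,"dy":0,"dz":-15,"ax":0,"ay":0,"az":0},{"grip":0.4,"dx":0,"dy":0,"dz":0,"ax":0,"ay":0,"az":0}]'

```text
time_s: 15.9
position: [633.4, 46.9, 293.8]
eef_rot: [-179.7, 0.1, 73.7]
contact_force: [-1.3, -0.5, 0.1]
grip_width: 0.401
finger_force: 0.0
```

move_arm --increments '[{"grip":0,"dx":0,"dy":0,"dz":0,"ax":0,"ay":0,"az":0},{"grip":0,"dx":0,"dy":0,"dz":0,"ax":0,"ay":0,"az":0},{"grip":0,"dx":0,"dy":0,"dz":0,"ax":0,"ay":0,"az":0},{"grip":0,"dx":0,"dy":0,"dz":0,"ax":0,"ay":0,"az":0},{"grip":0,"dx":0,"dy":0,"dz":0,"ax":0,"ay":0,"az":0}]'

```text
time_s: 16.4
position: [635.2, 46.7, 296.8]
eef_rot: [180.0, -0.0, 73.7]
contact_force: [-1.7, 0.7, 2.3]
grip_width: 0.104
finger_force: 58.7
```

```bash
python3 - <<'E'
from h import *
p,r=st(V)
# arc: bar rel hinge at lid angle q
for d in range(0,81,5):
    b=np.radians(152.9-d);x=116+90*np.cos(b);z=100+90*np.sin(b);dx=x-(116+90*np.cos(np.radians(152.9)));dz=z-141
    print(d,(p+dx*xs+np.array([0,0,dz])).round(1),end=' ')
    if d: print('step',(dx-o[0])*xs[:2],dz-o[1])
    o=(dx,dz)
E
```

```text
t 16.4 p [635.23   46.739 296.827] F [-1.703  0.678  2.286] F.n 2.7721956743032674 tip [635.276  46.771 123.827] turn [-0.     0.    -0.001] grip 0.10421706831417334
0 [635.2  46.7 296.8] 5 [639.   45.7 303.7] step [ 3.722 -1.088] 6.826830505611042
10 [643.2  44.4 310.1] step [ 4.279 -1.251] 6.462846740447958
15 [648.   43.  316.2] step [ 4.804 -1.405] 6.049676809216521
20 [653.3  41.4 321.8] step [ 5.291 -1.547] 5.590465184572167
25 [659.1  39.8 326.8] step [ 5.739 -1.678] 5.088706744258047
30 [665.2  38.  331.4] step [ 6.143 -1.796] 4.54822017297505
35 [671.7  36.1 335.4] step [ 6.5   -1.901] 3.9731188998852076
40 [678.5  34.1 338.7] step [ 6.807 -1.991] 3.3677797929325095
45 [685.6  32.  341.5] step [ 7.063 -2.065] 2.7368098482345147
50 [692.8  29.9 343.6] step [ 7.265 -2.125] 2.0850111280605574
55 [700.3  27.7 345. ] step [ 7.412 -2.167] 1.4173442142378008
60 [707.8  25.5 345.7] step [ 7.502 -2.194] 0.738890455128967
65 [715.3  23.3 345.8] step [ 7.536 -2.204] 0.05481329350232045
70 [722.8  21.1 345.1] step [ 7.512 -2.197] -0.6296810303850862
75 [730.2  19.  343.8] step [ 7.43  -2.173] -1.309383101419428
80 [737.5  16.8 341.8] step [ 7.293 -2.132] -1.9791199764248404
```

move_arm --increments '[{"grip":0,"dx":1.8,"dy":-0.5,"dz":3.5,"ax":0,"ay":0,"az":0},{"grip":0,"dx":1.9,"dy":-0.6,"dz":3.3,"ax":0,"ay":0,"az":0},{"grip":0,"dx":2.1,"dy":-0.6,"dz":3.3,"ax":0,"ay":0,"az":0},{"grip":0,"dx":2.2,"dy":-0.65,"dz":3.2,"ax":0,"ay":0,"az":0}]'

```text
time_s: 16.8
position: [642.4, 44.7, 308.7]
eef_rot: [-179.8, 0.0, 73.7]
contact_force: [-2.7, 3.4, -9.0]
grip_width: 0.102
finger_force: 58.2
```

move_arm --increments '[{"grip":0,"dx":2.4,"dy":-0.7,"dz":3.05,"ax":0,"ay":0,"az":0},{"grip":0,"dx":2.4,"dy":-0.7,"dz":3,"ax":0,"ay":0,"az":0},{"grip":0,"dx":2.6,"dy":-0.75,"dz":2.8,"ax":0,"ay":0,"az":0},{"grip":0,"dx":2.7,"dy":-0.8,"dz":2.8,"ax":0,"ay":0,"az":0}]'

```text
time_s: 17.2
position: [651.7, 41.9, 320.6]
eef_rot: [-179.7, 0.0, 73.7]
contact_force: [-7.0, 4.9, -3.7]
grip_width: 0.103
finger_force: 58.4
```

Lifting well at about 9 N, so I'll continue along the arc.

move_arm --increments '[{"grip":0,"dx":2.85,"dy":-0.85,"dz":2.6,"ax":0,"ay":0,"az":0},{"grip":0,"dx":2.85,"dy":-0.85,"dz":2.5,"ax":0,"ay":0,"az":0},{"grip":0,"dx":3.05,"dy":-0.9,"dz":2.3,"ax":0,"ay":0,"az":0},{"grip":0,"dx":3.05,"dy":-0.9,"dz":2.25,"ax":0,"ay":0,"az":0},{"grip":0,"dx":3.25,"dy":-0.95,"dz":2,"ax":0,"ay":0,"az":0},{"grip":0,"dx":3.25,"dy":-0.95,"dz":2,"ax":0,"ay":0,"az":0},{"grip":0,"dx":3.4,"dy":-1,"dz":1.7,"ax":0,"ay":0,"az":0},{"grip":0,"dx":3.4,"dy":-1,"dz":1.7,"ax":0,"ay":0,"az":0}]'

```text
time_s: 18.0
position: [675.7, 35.0, 339.4]
eef_rot: [-179.5, 0.0, 73.8]
contact_force: [-15.4, 6.3, 7.0]
grip_width: 0.107
finger_force: 58.4
```

move_arm --increments '[{"grip":0,"dx":3.5,"dy":-1.05,"dz":1.4,"ax":0,"ay":0,"az":0},{"grip":0,"dx":3.55,"dy":-1.05,"dz":1.3,"ax":0,"ay":0,"az":0},{"grip":0,"dx":3.65,"dy":-1.05,"dz":1.05,"ax":0,"ay":0,"az":0},{"grip":0,"dx":3.65,"dy":-1.05,"dz":1,"ax":0,"ay":0,"az":0},{"grip":0,"dx":3.7,"dy":-1.1,"dz":0.75,"ax":0,"ay":0,"az":0},{"grip":0,"dx":3.7,"dy":-1.1,"dz":0.65,"ax":0,"ay":0,"az":0},{"grip":0,"dx":3.75,"dy":-1.1,"dz":0.4,"ax":0,"ay":0,"az":0},{"grip":0,"dx":3.75,"dy":-1.1,"dz":0.35,"ax":0,"ay":0,"az":0}]'

```text
time_s: 18.8
position: [707.0, 25.7, 349.2]
eef_rot: [-180.0, -0.0, 73.8]
contact_force: [-7.9, 3.1, 10.4]
grip_width: 0.104
finger_force: 60.4
```

```bash
python3 -c "
from h import *
st(V)"
```

```text
t 18.8 p [706.976  25.75  349.173] F [-7.906  3.12  10.449] F.n 12.713715406637156 tip [706.905  25.848 176.173] turn [-0.001 -0.    -0.001] grip 0.10448607164375624
```

move_arm --increments '[{"grip":0,"dx":3.75,"dy":-1.1,"dz":0,"ax":0,"ay":0,"az":0},{"grip":0,"dx":3.75,"dy":-1.1,"dz":0,"ax":0,"ay":0,"az":0},{"grip":0,"dx":3.75,"dy":-1.1,"dz":-0.3,"ax":0,"ay":0,"az":0},{"grip":0,"dx":3.75,"dy":-1.1,"dz":-0.4,"ax":0,"ay":0,"az":0},{"grip":0,"dx":3.7,"dy":-1.1,"dz":-0.6,"ax":0,"ay":0,"az":0},{"grip":0,"dx":3.7,"dy":-1.1,"dz":-0.7,"ax":0,"ay":0,"az":0},{"grip":0,"dx":3.65,"dy":-1.1,"dz":-0.9,"ax":0,"ay":0,"az":0},{"grip":0,"dx":3.65,"dy":-1.1,"dz":-1,"ax":0,"ay":0,"az":0}]'

```text
time_s: 19.6
position: [737.5, 16.8, 344.5]
eef_rot: [179.9, -0.0, 73.8]
contact_force: [-6.1, 3.5, 3.7]
grip_width: 0.102
finger_force: 61.9
```

move_arm --increments '[{"grip":0,"dx":1.8,"dy":-0.5,"dz":-0.5,"ax":0,"ay":0,"az":0},{"grip":0,"dx":0,"dy":0,"dz":0,"ax":0,"ay":0,"az":0},{"grip":0,"dx":0,"dy":0,"dz":0,"ax":0,"ay":0,"az":0}]'

```text
time_s: 19.9
position: [739.8, 16.1, 343.7]
eef_rot: [179.8, -0.0, 73.7]
contact_force: [-4.6, 2.4, 5.8]
grip_width: 0.1
finger_force: 61.9
```

```bash
python3 - <<'E'
from h import *
st(V)
a=robot.snapshot('scene')[110:290,200:440];cv2.imwrite('pics/s2.png',cv2.resize(a,(800,600),interpolation=cv2.INTER_CUBIC))
E
```

```text
t 19.9 p [739.753  16.1   343.743] F [-4.554  2.405  5.842] F.n 7.2151462731471625 tip [740.265  16.089 170.744] turn [ 0.     0.003 -0.001] grip 0.10014412634607923
```

View pics/s2.png

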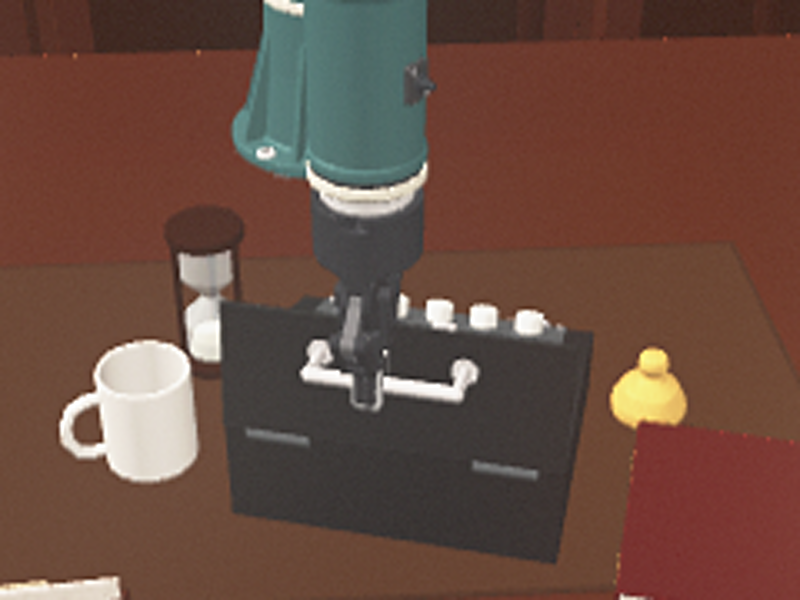

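The lid stands near upright with the bar held between the pads. I'll open part way, rise straight up and clear.

move_arm --increments '[{"grip":0.2,"dx":0,"dy":0,"dz":0,"ax":0,"ay":0,"az":0},{"grip":0.28,"dx":0,"dy":0,"dz":0,"ax":0,"ay":0,"az":0},{"grip":0.28,"dx":0,"dy":0,"dz":0,"ax":0,"ay":0,"az":0},{"grip":0.28,"dx":0,"dy":0,"dz":0,"ax":0,"ay":0,"az":0}]'

```text
time_s: 20.35
position: [739.5, 15.8, 341.0]
eef_rot: [180.0, 0.0, 73.7]
contact_force: [0.3, 0.1, 0.4]
grip_width: 0.28
finger_force: 0.0
```

move_arm --increments '[{"grip":0.28,"dx":0,"dy":0,"dz":5,"ax":0,"ay":0,"az":0},{"grip":0.28,"dx":0,"dy":0,"dz":10,"ax":0,"ay":0,"az":0},{"grip":0.28,"dx":0,"dy":0,"dz":10,"ax":0,"ay":0,"az":0}]'

```text
time_s: 20.65
position: [739.3, 16.0, 366.6]
eef_rot: [180.0, -0.0, 73.7]
contact_force: [0.1, -0.0, 0.5]
grip_width: 0.28
finger_force: 0.0
```

move_arm --increments '[{"grip":0.28,"dx":0,"dy":0,"dz":20,"ax":0,"ay":0,"az":0},{"grip":0.28,"dx":0,"dy":0,"dz":30,"ax":0,"ay":0,"az":0},{"grip":0.28,"dx":0,"dy":0,"dz":30,"ax":0,"ay":0,"az":0},{"grip":0.28,"dx":0,"dy":0,"dz":20,"ax":0,"ay":0,"az":0},{"grip":0.28,"dx":0,"dy":0,"dz":0,"ax":0,"ay":0,"az":0},{"grip":0.28,"dx":0,"dy":0,"dz":0,"ax":0,"ay":0,"az":0}]'

```text
time_s: 21.25
position: [739.2, 16.1, 466.7]
eef_rot: [179.9, -0.0, 73.7]
contact_force: [-0.4, 1.0, 0.4]
grip_width: 0.283
finger_force: 0.0
```

```bash
python3 - <<'E'
from h import *
st(V)
a=robot.snapshot('scene')[110:290,200:440];cv2.imwrite('pics/s3.png',cv2.resize(a,(800,600),interpolation=cv2.INTER_CUBIC))
E
```

```text
t 21.25 p [739.153  16.075 466.675] F [-0.356  0.963  0.392] F.n 0.5775531612498794 tip [739.42   16.058 293.675] turn [ 0.     0.002 -0.001] grip 0.2832787574910672
```

View pics/s3.png

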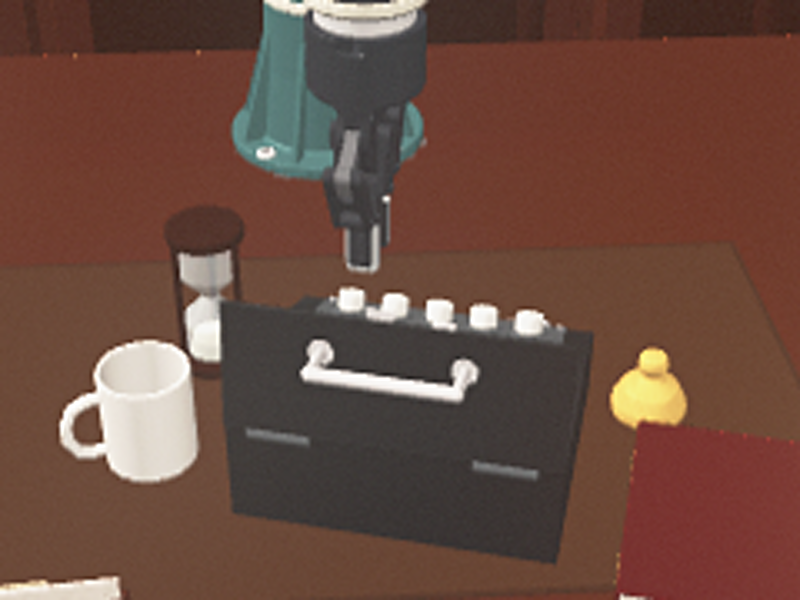

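The lid stands on its own, with its edge from (222,303) to (592,333). The gripper is clear above it, all the buttons are out and the other things are in place. I'm handing in.

```bash
python3 -c "
from station import robot
print(robot.sign_off())"
```

```text
the job is handed in; nothing more can be done
None
```

The job is handed in at about 21 s of the 66 s: code 4-1-4-2 entered, latch pushed to its left stop, lid standing near upright on its own with the gripper clear, and nothing else on the desk seen to have moved; sign-off returned no verdict.

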